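# Couple the pull hook to the parked sled and draw it in

### The arm

A 7-joint arm with a two-finger parallel gripper is mounted at the origin on the work surface. World frame = base frame: x ahead of the robot, y to its left, z up, the work surface at z = 0. Lengths are in m, angles in rad, forces in N, time in s.
With the tool pointing down it reaches from about 0.4 to 0.85 m from the base axis. Payload 10.4 kg.
Tool frame: the origin (TCP) lies at the centre of the arm's flange, where the gripper is bolted on; the fingertips stand 173 mm ahead of it and the grasp point (between the pads) lies 155 mm ahead of it (manip.nose_length is the distance from the TCP to the fingertips, in m); z points along the fingers, x is the direction in which the jaws open and shut, and the axes are right-handed (so a half turn about z gives the same grasp; the last joint's range is limited). The gripper opens to 85 mm and grips with 20 to 120 N. Pads are 22 mm wide; open, the fingers measure 114 mm over their backs; the gripper's body (76 mm by 85 mm) begins 54 mm behind the grasp point. The pads swing forward as they close: fully open they stand 13 mm farther back than shut.
Start: joints at [1.198, 0.332, -0.065, 1.46, 0.022, 1.35, -0.088], TCP at [0.214, -0.587, 0.405] pointing down, gripper open.
Joint ranges: [-2.6, 2.6], [-0.5, 2.12], [-1.47, 1.34], [0.16, 2.42], [-1.27, 4.41], [0.06, 2.06], [-2.6, 2.6]. Speed limits (rad/s): [2.22, 2.22, 2.79, 2.79, 3.14, 3.14, 3.14].

### API

Orientations are given as a unit quaternion [x, y, z, w].
In Python, from workcell import status, cams, order, manip gives the robot as it stands.
- The arm moves only by the tool servo_tool, never from a script. Its argument "motion" is a list that holds one entry, the list of rows, each a list of 6 numbers: the shift along the tool's x, y, z in units of 50 mm (1.0 is 50 mm), then the turn, a rotation vector about the tool's x, y, z in units of 5 degrees (1.0 is 5 degrees). In form: [[[x, y, z, ax, ay, az], ...]]. A call has 1 to 12 rows; each row shifts and turns the pose as measured when the row begins, along the tool's axes as they then stand; what a row does not reach is not made up. A row lasts 1/10 s, in which the tool goes at most 50 mm and 8.59 degrees, less where a joint would pass 70% of its speed; a pose out of reach is approached as far as the arm can. A call is refused whole if a number of a shift passes 1 or a number of a turn 1, either way. A call with a gripper value outside its range is refused whole. "jaw" is the closure in counts, from 0 (fully open) to 255 (shut), set as the call begins (left out, the last holds). The fingers move at their own pace and stop on an object; "force" is the grip in N (left out, the last holds). Time passes only in rows, so rows that do not move let the fingers close. It gives the time, the measured TCP pose, the force and the opening at its end, in the units of the state.
- status.get_obs(): the state, without advancing time (a new reading comes with each control period).
- cams.camera(name): name is "scene" or "side" or "wrist"; returns a dict with "color" (420x560x3 uint8, red, green, blue), "vertical_fov" (degrees; the focal length in pixels is half the picture's height over the tangent of half this angle, whatever the lens; pixels are square), "cx", "cy" (the principal point, pixels), "extrinsics" (4x4, takes a point from camera to world coordinates). Camera axes: x right, y down, z forward; pixel columns grow to the right and rows downward; lengths in m; the calibration is good to about 2 mm. A picture is of the moment at which its call begins. There is no depth.
- order.hand_in(): hands the job in, once; it reports no verdict.
The state is a dict: "clock": time; "joint_pos": joint angles; "joint_velocities": joint speeds; "tau": joint torques, N m; "position": TCP position; "ee_rot": TCP orientation; "ft_force": force on the tool from outside, world axes, zero at the start; "torque": the same for the moment, N m; "grip_width": opening from 0.0 (shut) to 1.0 (fully open).
Only numpy, scipy, OpenCV 4.12 (cv2) and the standard library are available. Lean on these libraries where they do the work, as an engineer would, in place of code of your own. Each camera call takes 0.05 s, during which the arm holds its last target.

### The job

Pick up the loose steel pull hook by its wooden block, lay it flat on the sled's steel tongue and push its open mouth onto the headed stud until the stud is fully home and the sprung latch has snapped shut behind it, without forcing anything. Then, still with the hook, gently draw the sled back along its rails to the stops at the hook's end, and let go, leaving the hook lying latched on the stud. Do not push the sled with the gripper itself, and leave the hammer, tin and offcut alone.

Things in the scene. Friction and masses are not known exactly. Their poses are not given: they have to be found in the camera images.
- hook_grip (a point): Centre of the wooden block (24 x 24 mm, sides square to the hook) on the loose dark-steel pull hook, 36 mm above the hook's underside, 50 mm behind the seat. The block stands on the hook's 10 mm plate and reaches 56 mm above the underside. x axis: along the hook, out of its mouth; z up. Hook about 0.4 kg, lying flat on the bench.
- hook_seat (a point): Point on the hook's underside where the stud's axis is when fully home (to 1 mm). Axes as hook_grip. Plate 50 mm wide, from 70 mm behind this point to the prong tips 38 mm ahead. The mouth is a 17 mm wide slot, flared to 33 mm at the tips; back wall 7 mm behind this point; the shut latch crosses the slot 24 mm ahead of it.
- latch (a joint): Angle of the sprung aluminium latch (21 mm long) across the hook's mouth, pivoted in the left prong: 0 = shut (as it starts), 1.2 rad = swung fully in. It opens inwards only. Pushing it in with the stud takes 3 to 12 N with rubbing; it snaps back to 0 once the stud is within 2 mm of the back wall. Shut, it leaves the stud 16 mm of play.
- stud_slot (a point): Middle of the stud's slot, on top of the sled's steel tongue; moves with the sled. The stud (not measured) is clamped up to 11 mm either way along the slot (x). It is 12 mm in diameter with a 24 mm wide, 5 mm thick head, 16 mm clear under it, so the hook goes on only lying flat, from the tongue's end. x axis: along the rails, the way the hook is pushed on; z up.
- tongue_end (a point): Middle of the tongue's free edge, on its top face, 20 mm above the bench, 110 mm before stud_slot (towards -x). The tongue is flat steel, 80 mm wide, level, and runs on 70 mm beyond stud_slot to the 260 mm wide plywood sled that carries a clamped blank. The hook slides and comes to lie on it. Axes as stud_slot.
- sled (a joint): Travel of the sled along its rails towards the tongue's end (stud_slot's -x), in m: 0 = against the far stops, 0.09 = against the near stops. It starts 5 to 30 mm off the far stops and may slide back to them when pushed. It drags with about 4 N.
- rails: Two fixed aluminium rails 575 mm long, 10 mm high, with 16 mm high cross bars as stops at both ends, carrying the sled. Origin on the bench below stud_slot when the sled is at the far stops; x along the rails, away from the hook's side.
- hammer: Bystander: hammer with wooden handle lying on the bench, 260 mm long; origin under its middle. Leave alone.
- tin: Bystander: round tin, 80 mm in diameter, 90 mm tall; origin at the centre of its underside. Leave alone.
- offcut: Bystander: wooden offcut 90 x 60 x 40 mm tall; origin at the centre of its underside. Leave alone.
There are look-alikes about, which are no part of the job. Of the things shaped like the part that bears hook_grip, the dark steel one is meant.

How it is judged:
On the way, in this order (a step that is already met when the one before it is completed fails the run):
1. with the hook flat on the tongue, the stud swings the latch inwards (value of joint latch above 0.6 rad and x of hook_seat in the frame of stud_slot between -0.045 and 0.014 m and y of hook_seat in the frame of stud_slot between -0.006 and 0.006 m and z of hook_seat in the frame of stud_slot between -0.003 and 0.007 m), for 0.02 s.
2. with the sled still in the far half of its travel, the stud is home in the mouth and the latch has snapped shut behind it (value of joint latch below 0.15 rad and value of joint sled below 0.05 m and x of hook_seat in the frame of stud_slot between -0.017 and 0.014 m and y of hook_seat in the frame of stud_slot between -0.006 and 0.006 m and z of hook_seat in the frame of stud_slot between -0.003 and 0.007 m), for 0.1 s.
At the end, for the whole second after the job is handed in: Sled within 6 mm of its near stops; latch shut (under 0.15 rad) with the stud inside the hook's mouth (hook_seat -30 to +14 mm along x and within 10 mm across of stud_slot); hook lying flat on the tongue (within 4 mm, tilt under 0.08 rad), at rest (value of joint latch below 0.15 rad and value of joint sled above 0.084 m and x of hook_seat in the frame of stud_slot between -0.03 and 0.014 m and y of hook_seat in the frame of stud_slot between -0.01 and 0.01 m and z of hook_seat in the frame of stud_slot between -0.003 and 0.004 m and angle between hook_seat's own z axis and vertical below 0.08 rad and linear speed of hook below 0.01 m/s); the robot touches nothing.
It fails at once if the hook bears on the sled (stud included) with more than 25 N (contact force between hook and rails above 25 N).
It fails at once if the gripper or arm pushes on the sled or rails with more than 8 N (contact force between any of the fingers, the arm and rails above 8 N).
It fails at once if a bystander is moved by more than 20 mm (distance of any of hammer, tin, offcut from where it was at the start of the episode above 0.02 m).
It also fails if it takes over 64 s, if anything falls off the work surface, if the arm or the gripper's body presses on something with over 40 N, if the wrist force passes 120 N, or if a joint passes its speed limit or range.

## Working session

There is one attempt and no reset: what is moved stays moved. The work goes in short steps, Python scripts to look and compute and a tool call to move; the robot and the scene stay as the last step left them, time stands still between calls to the robot, and variables do not carry over. Pictures are saved under pics/ and viewed, and the job is handed in when it is done.

Besides the shell and the picture viewer there is one more tool, called after "Emit:" by a JSON object that holds its "method" and its "body". servo_tool: Moves the arm, as the interface text tells. Its arguments: {"type":"object","properties":{"motion":{"type":"array","items":{"type":"array","items":{"type":"array","items":{"type":"number"}}}},"jaw":{"type":"number"},"force":{"type":"number"}},"required":["motion"]}

```bash
mkdir -p pics; ls; cat > h.py <<'E'
import numpy as np, cv2
from workcell import status,cams,order,manip
def shot(n,f):
    c=cams.camera(n); cv2.imwrite('pics/'+f,c['color'][:,:,::-1]); 
    np.savez('pics/'+f[:-4]+'.npz',**{k:np.array(v) for k,v in c.items()}); return c
def load(f): 
    d=np.load('pics/'+f+'.npz'); return {k:d[k] for k in d}
def foc(c): return 210/np.tan(np.radians(float(c['vertical_fov']))/2)
def ray(c,u,v):
    f=foc(c);E=c['extrinsics'];d=E[:3,:3]@np.array([(u-c['cx'])/f,(v-c['cy'])/f,1.]);return E[:3,3],d/np.linalg.norm(d)
def onz(c,u,v,z):
    o,d=ray(c,u,v);return o+d*(z-o[2])/d[2]
def proj(c,p):
    E=c['extrinsics'];q=E[:3,:3].T@(np.array(p)-E[:3,3]);f=foc(c);return q[0]/q[2]*f+c['cx'],q[1]/q[2]*f+c['cy']
def tri(c1,p1,c2,p2):
    o1,d1=ray(c1,*p1);o2,d2=ray(c2,*p2)
    A=np.stack([d1,-d2],1);s=np.linalg.lstsq(A,o2-o1,rcond=None)[0]
    a=o1+d1*s[0];b=o2+d2*s[1];return (a+b)/2,np.linalg.norm(a-b)
E
python3 - <<'E'
from h import *
print(status.get_obs())
for n in ['scene','side','wrist']:
    c=shot(n,n+'0.png');print(n,c['vertical_fov'],c['cx'],c['cy'],np.round(c['extrinsics'],3).tolist())
E
```

```text
pics
{'clock': 0.0, 'joint_pos': array([ 1.19840951,  0.33290002, -0.06469981,  1.46093101,  0.02161388,
        1.34991011, -0.08851883]), 'joint_velocities': array([-0.00071986,  0.00284958,  0.00228809,  0.00099743, -0.00101942,
        0.00098373,  0.00131456]), 'tau': array([ 5.53940008e-04, -6.25434709e+01,  4.97869507e-02, -3.91607165e+01,
        1.63831090e-02,  9.74755181e-03, -4.33237574e-05]), 'position': array([ 0.21414704, -0.58703615,  0.4039031 ]), 'ee_rot': array([ 8.19359919e-01, -5.73278986e-01, -6.17211190e-04, -3.82702628e-04]), 'ft_force': array([-0.03679047, -0.99458052,  0.50583886]), 'torque': array([ 0.04441412, -0.04679952,  0.00323788]), 'grip_width': 0.9998146081887613}
scene 46.11992725451893 279.1069346613279 204.9867018823432 [[0.786, 0.378, -0.488, 1.272], [0.618, -0.477, 0.626, -1.088], [0.004, -0.793, -0.609, 1.031], [0.0, 0.0, 0.0, 1.0]]
side 51.42715680050508 279.64060680634157 210.6623040486496 [[-0.989, -0.092, 0.115, 0.324], [-0.147, 0.53, -0.835, 1.052], [0.016, -0.843, -0.537, 0.808], [0.0, 0.0, 0.0, 1.0]]
wrist 69.87300650900974 283.4035203295686 212.50930066567685 [[0.343, -0.902, -0.263, 0.281], [-0.939, -0.329, -0.095, -0.563], [-0.001, 0.279, -0.96, 0.373], [0.0, 0.0, 0.0, 1.0]]
```

View pics/scene0.png

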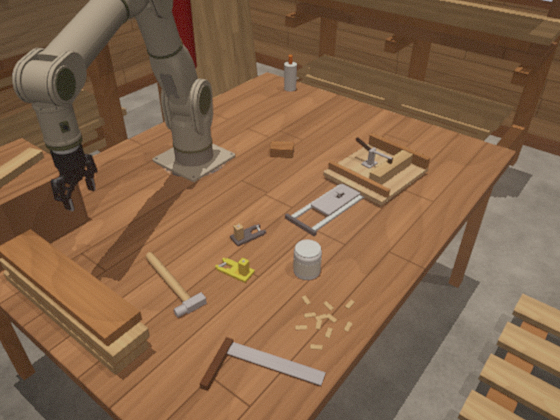

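View pics/side0.png

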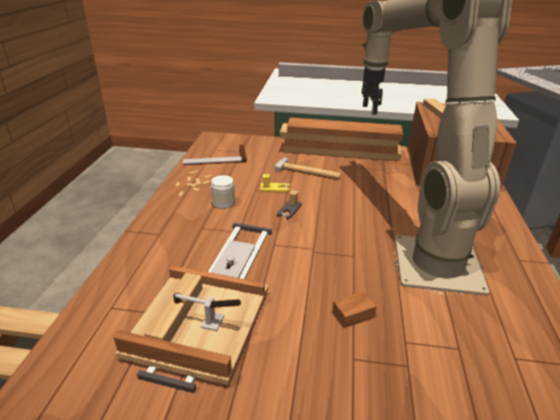

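View pics/wrist0.png

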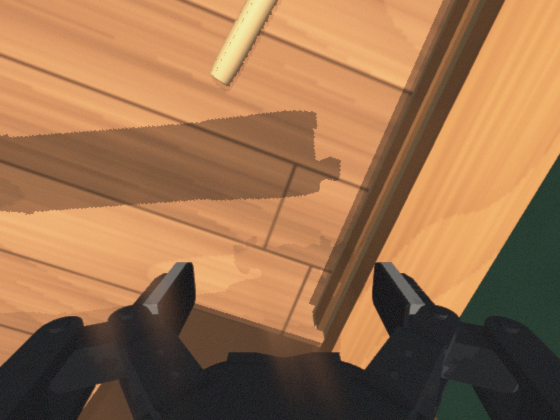

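Scene view: the dark hook is at about (248,233) with its block at (240,231). The yellow look-alike is at (236,268), the tongue and stud at about (338,198), the tin at (307,258) and the hammer at (178,283). Next I'll enlarge the two fixed views.

```bash
python3 - <<'E'
from h import *
for n,(u0,u1,v0,v1),k in [('scene0',(220,380,170,260),5),('side0',(200,310,160,290),6)]:
    im=cv2.imread(f'pics/{n}.png')[v0:v1,u0:u1];im=cv2.resize(im,None,fx=k if n=='scene0' else 4.6,fy=k if n=='scene0' else 4.6,interpolation=cv2.INTER_CUBIC);cv2.imwrite(f'pics/{n}z.png',im)
s=load('scene0');d=load('side0')
print('block top',onz(s,240,227,.056),onz(d,294,193,.056))
print('hook',onz(s,248,233,.01),onz(s,262,233,.01))
print('tongue',onz(s,338,196,.02),onz(d,230,264,.03))
print('tin',onz(s,307,275,0),'cut',onz(s,282,156,0))
E
```

```text
block top [ 0.46475317 -0.2485152   0.056     ] [ 0.4528754  -0.23587729  0.056     ]
hook [ 0.46614219 -0.21518353  0.01      ] [ 0.50083776 -0.1876708   0.01      ]
tongue [0.58900897 0.1166496  0.02      ] [0.5858769  0.13967438 0.03      ]
tin [ 0.71439675 -0.24106579  0.        ] cut [0.2582574 0.2274312 0.       ]
```

View pics/scene0z.png

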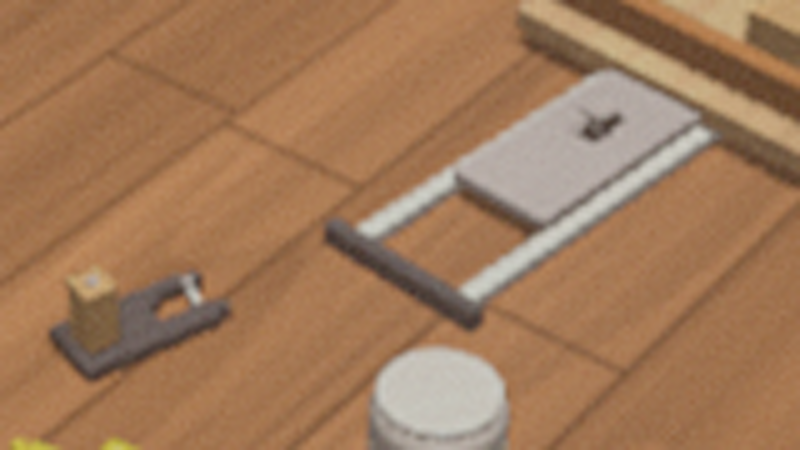

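View pics/side0z.png

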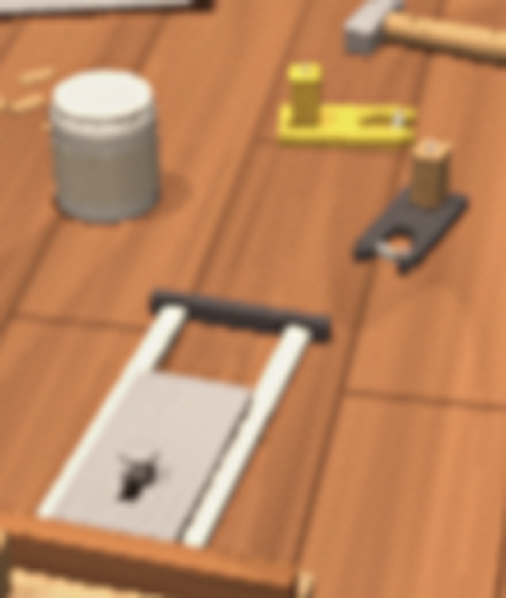

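```bash
cat >> h.py <<'E'
from scipy.spatial.transform import Rotation as R
def plan(p,yaw_x):
    """target TCP p, tool z down, tool x pointing at world heading yaw_x; print shift in tool axes (units 50mm) and turn (units 5deg)"""
    o=status.get_obs();Rm=R.from_quat(o['ee_rot'])
    x=np.array([np.cos(yaw_x),np.sin(yaw_x),0]);z=np.array([0,0,-1.]);y=np.cross(z,x)
    Rt=R.from_matrix(np.stack([x,y,z],1))
    d=Rm.inv().apply(np.array(p)-o['position'])/.05
    w=(Rm.inv()*Rt).as_rotvec(degrees=True)/5
    print('t',round(o['clock'],2),'shift',np.round(d,3),'turn',np.round(w,3),'F',np.round(o['ft_force'],1),'j',np.round(o['joint_pos'],2),'w',round(o['grip_width'],3),'pos',np.round(o['position'],4))
E
python3 - <<'E'
from h import *
s=load('scene0');d=load('side0')
P=[(u/5+220-.4,v/5+170-.4) for u,v in [(457,178),(543,226),(608,68),(702,118)]]
p=[onz(s,*q,.02) for q in P]
for q in p:print(np.round(q,4))
print('edge mid',(p[0]+p[1])/2,'w',np.linalg.norm(p[0]-p[1]))
a=p[2]-p[0];b=p[3]-p[1];print(np.arctan2(a[1],a[0]),np.arctan2(b[1],b[0]),np.linalg.norm(a),np.linalg.norm(b))
D=[(u/4.6+200-.4,v/4.6+160-.4) for u,v in [(150,371),(250,393),(60,515),(185,540)]]
for q in D:print('side',np.round(onz(d,*q,.02),4))
for u,v in [(52,333),(92,372),(190,276),(228,308)]:print('hook',np.round(onz(s,u/5+219.6,v/5+169.6,.01),4))
for u,v in [(368,240),(418,270),(468,204)]:print('hook side',np.round(onz(d,u/4.6+199.6,v/4.6+159.6,.005),4))
E
```

```text
[0.5461 0.016  0.02  ]
[0.6202 0.0088 0.02  ]
[0.5561 0.1889 0.02  ]
[0.6401 0.1781 0.02  ]
edge mid [0.58316636 0.01243095 0.02      ] w 0.07446949932810987
1.512813480190169 1.4541253356271655 0.17311221581856226 0.17047071624842822
side [0.6097 0.0176 0.02  ]
side [0.5402 0.0301 0.02  ]
side [0.6283 0.1674 0.02  ]
side [0.5499 0.177  0.02  ]
hook [ 0.432  -0.2619  0.01  ]
hook [ 0.4761 -0.2735  0.01  ]
hook [ 0.4638 -0.1653  0.01  ]
hook [ 0.5032 -0.1746  0.01  ]
hook side [ 0.4949 -0.1883  0.005 ]
hook side [ 0.4533 -0.1546  0.005 ]
hook side [ 0.4271 -0.2518  0.005 ]
```

```bash
python3 - <<'E'
from h import *
plan([.587,.09,.40],-.09)
E
```

```text
t 0.15 shift [-10.165 -11.646   0.093] turn [-6.000e-03  1.200e-02 -1.296e+01] F [-0.7 -0.5  0.2] j [ 1.2   0.33 -0.06  1.46  0.02  1.35 -0.09] w 1.001 pos [ 0.2142 -0.5871  0.4041]
```

Emit:
{"method": "servo_tool", "body": {"motion": [[[-0.6, -0.7, 0, 0, 0, 0], [-0.6, -0.7, 0, 0, 0, 0], [-0.6, -0.7, 0, 0, 0, 0], [-0.6, -0.7, 0, 0, 0, 0], [-0.6, -0.7, 0, 0, 0, 0], [-0.6, -0.7, 0, 0, 0, 0], [-0.6, -0.7, 0, 0, 0, 0], [-0.6, -0.7, 0, 0, 0, 0], [-0.6, -0.7, 0, 0, 0, 0], [-0.6, -0.7, 0, 0, 0, 0], [-0.6, -0.7, 0, 0, 0, 0], [-0.6, -0.7, 0, 0, 0, 0]]]}}

```text
clock: 1.35
position: [0.491, -0.0922, 0.4007]
ee_rot: [0.816, -0.579, -0.002, 0.001]
ft_force: [0.9, -0.8, 0.6]
grip_width: 1.0
```

Emit:
{"method": "servo_tool", "body": {"motion": [[[0, 0, 0, 0, 0, -1], [0, 0, 0, 0, 0, -1], [0, 0, 0, 0, 0, -1], [0, 0, 0, 0, 0, -1], [0, 0, 0, 0, 0, -1], [0, 0, 0, 0, 0, -1], [0, 0, 0, 0, 0, -1], [0, 0, 0, 0, 0, -1], [0, 0, 0, 0, 0, -1], [0, 0, 0, 0, 0, -1], [0, 0, 0, 0, 0, -1], [0, 0, 0, 0, 0, -1]]]}}

```text
clock: 2.55
position: [0.4925, -0.083, 0.3983]
ee_rot: [0.998, -0.066, -0.004, -0.001]
ft_force: [-0.8, 0.3, -0.3]
grip_width: 1.003
```

```bash
python3 - <<'E'
from h import *
plan([.587,.09,.40],-.09)
E
```

```text
t 2.55 shift [ 1.414 -3.679 -0.036] turn [-0.029  0.097 -0.491] F [-0.8  0.3 -0.3] j [ 0.65  0.11 -0.61  1.76  0.06  1.3  -0.1 ] w 1.003 pos [ 0.4925 -0.083   0.3983]
```

Emit:
{"method": "servo_tool", "body": {"motion": [[[0.3, -0.75, 0, 0, 0, -0.1], [0.3, -0.75, 0, 0, 0, -0.1], [0.3, -0.75, 0, 0, 0, -0.1], [0.3, -0.75, 0, 0, 0, -0.1], [0.2, -0.6, 0, 0, 0, -0.1], [0, 0, 0, 0, 0, 0], [0, 0, 0, 0, 0, 0]]]}}

```text
clock: 3.25
position: [0.5853, 0.0916, 0.3957]
ee_rot: [0.999, -0.045, -0.006, -0.001]
ft_force: [0.5, -1.6, 0.4]
grip_width: 1.0
```

```bash
python3 - <<'E'
from h import *
plan([.587,.09,.40],-.09)
c=shot('wrist','w1.png')
E
```

```text
t 3.25 shift [ 0.036  0.028 -0.086] turn [-0.023  0.134  0.005] F [ 0.5 -1.6  0.4] j [ 0.34  0.35 -0.71  1.53  0.23  1.36 -0.48] w 1.0 pos [0.5853 0.0916 0.3957]
```

View pics/w1.png

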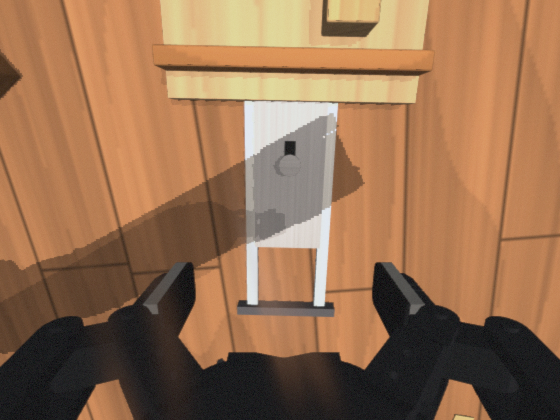

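The tongue is centred in this view. Its free edge is at v≈247, u 258–320, the stud head is at about (289,166), and the open part of the slot is visible behind it. I'll enlarge this.

```bash
python3 - <<'E'
from h import *
im=cv2.imread('pics/w1.png')[90:260,230:350];cv2.imwrite('pics/w1z.png',cv2.resize(im,None,fx=3.5,fy=3.5,interpolation=cv2.INTER_CUBIC))
E
```

```text
(no output)
```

View pics/w1z.png

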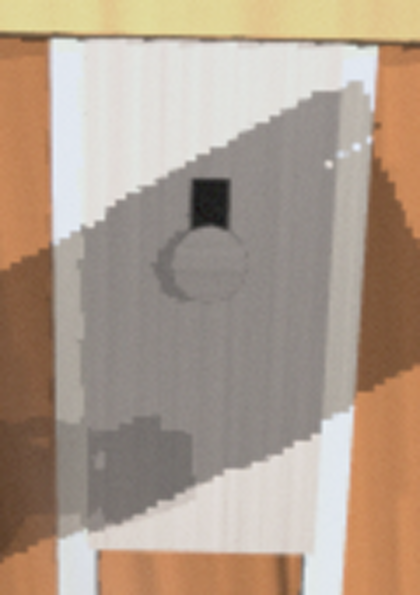

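```bash
python3 - <<'E'
from h import *
c=load('w1')
g=lambda u,v,z:onz(c,(u+.5)/3.5-.5+230,(v+.5)/3.5-.5+90,z)
a=g(97,551,.02);b=g(314,553,.02);e=g(83,230,.02);f=g(326,400,.02);h=g(209,264,.041);sl=g(210,180,.02);l=g(171,264,.041);r=g(247,264,.041)
e2=g(337,110,.02)
for n,q in zip('a b left right right2 head slotend'.split(),[a,b,e,f,e2,h,sl]):print(n,np.round(q,4))
print('w',np.linalg.norm(a-b),'head d',np.linalg.norm(l-r))
for n,(p,q) in dict(edge=(a,b),left=(a,e),right=(b,f),right2=(b,e2),mid=((a+b)/2,h)).items():
    d=q-p;print(n,np.arctan2(d[1],d[0])+(np.pi/2 if n=='edge' else 0),np.linalg.norm(d[:2]))
E
```

```text
a [0.5431 0.0218 0.02  ]
b [0.6195 0.0146 0.02  ]
left [0.5513 0.1336 0.02  ]
right [0.6266 0.0699 0.02  ]
right2 [0.635  0.1634 0.02  ]
head [0.5911 0.1217 0.041 ]
slotend [0.5936 0.1457 0.02  ]
w 0.07668238746739775 head d 0.02331055910040889
edge 1.4760449742383566 0.07668238746739775
left 1.4978543747631579 0.11205362085917153
right 1.4419326424724535 0.055824546514107294
right2 1.4664814316803931 0.14967334689856168
mid 1.4763230047278182 0.10396945516350423
```

```bash
python3 - <<'E'
from h import *
plan([.465,-.22,.36],-.29)
E
```

```text
t 3.3 shift [-1.826  6.424  0.723] turn [-0.012  0.135  2.297] F [-0.3  0.7  0. ] j [ 0.34  0.35 -0.71  1.53  0.23  1.36 -0.48] w 0.999 pos [0.5851 0.0917 0.3958]
```

Emit:
{"method": "servo_tool", "body": {"motion": [[[-0.25, 0.8, 0.1, 0, 0, 0], [-0.25, 0.8, 0.1, 0, 0, 0], [-0.25, 0.8, 0.1, 0, 0, 0], [-0.25, 0.8, 0.1, 0, 0, 0], [-0.25, 0.8, 0.1, 0, 0, 0], [-0.25, 0.8, 0.1, 0, 0, 0], [-0.25, 0.8, 0.1, 0, 0, 0], [-0.1, 0.8, 0.1, 0, 0, 0], [0, 0, 0, 0, 0.1, 0.8], [0, 0, 0, 0, 0, 0.8], [0, 0, 0, 0, 0, 0.8], [0, 0, 0, 0, 0, 0]]]}}

```text
clock: 4.5
position: [0.4459, -0.2438, 0.3554]
ee_rot: [0.986, -0.166, -0.001, 0.002]
ft_force: [-0.7, 0.6, -0.2]
grip_width: 1.0
```

```bash
python3 - <<'E'
from h import *
plan([.465,-.22,.36],-.29)
c=shot('wrist','w2.png')
E
```

```text
t 4.5 shift [ 0.204 -0.574 -0.095] turn [ 0.054  0.014 -0.496] F [-0.7  0.6 -0.2] j [ 0.87  0.15 -0.49  1.81  0.08  1.21  0.02] w 1.0 pos [ 0.4459 -0.2438  0.3554]
```

View pics/w2.png

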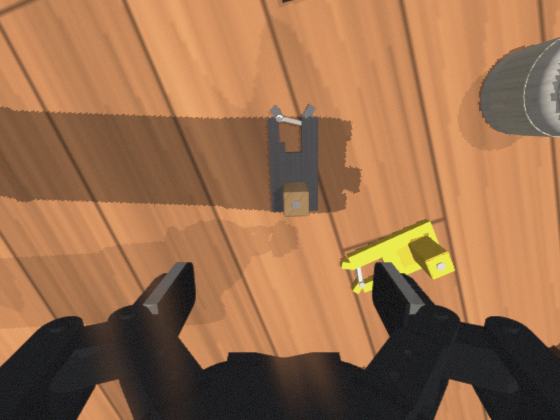

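The dark hook is at u 270–319, v 106–213, with its block top at about (296,203), mouth and latch at the top. The yellow look-alike is to the lower right at about (400,255). I'll enlarge and measure.

```bash
python3 - <<'E'
from h import *
im=cv2.imread('pics/w2.png')[95:225,250:470];cv2.imwrite('pics/w2z.png',cv2.resize(im,None,fx=3.6,fy=3.6,interpolation=cv2.INTER_CUBIC))
E
```

```text
(no output)
```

View pics/w2z.png

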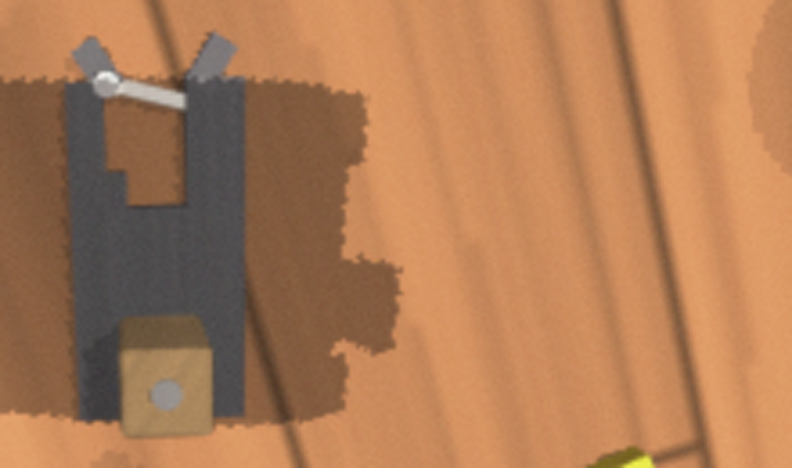

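```bash
python3 - <<'E'
from h import *
c=load('w2')
g=lambda u,v,z:onz(c,(u+.5)/3.6-.5+250,(v+.5)/3.6-.5+95,z)
P=[g(120,348,.056),g(211,348,.056),g(213,437,.056),g(124,437,.056)]
for q in P:print(np.round(q,4))
m=sum(P)/4;print('block',m,[np.linalg.norm(P[i]-P[(i+1)%4]) for i in range(4)])
h=lambda p,q:np.arctan2((q-p)[1],(q-p)[0])
L=(g(79,418,.01),g(66,85,.01));Rr=(g(244,418,.01),g(245,85,.01))
print('head',h(P[3],P[0]),h(P[2],P[1]),'plate',h(*L),h(*Rr),'w',np.linalg.norm(L[0]-Rr[0]),np.linalg.norm(L[1]-Rr[1]))
bw=(g(128,206,.01)+g(187,206,.01))/2;d=bw-m;print('backwall',bw,h(m,bw),np.linalg.norm(d[:2]))
mid=(L[0]+Rr[0])/2;print('midback',mid,'midfront',(L[1]+Rr[1])/2,h(mid,(L[1]+Rr[1])/2))
for u,v in [(345,262),(433,224),(452,268),(356,291)]:print('yellow',onz(c,u,v,.01))
E
```

```text
[ 0.4498 -0.2326  0.056 ]
[ 0.4716 -0.2401  0.056 ]
[ 0.4649 -0.2628  0.056 ]
[ 0.4431 -0.2552  0.056 ]
block [ 0.45737375 -0.24766831  0.056     ] [np.float64(0.02306300741194292), np.float64(0.02363171628435417), np.float64(0.023107639817223965), np.float64(0.02363045173164959)]
head 1.2812547063980049 1.2831429085590318 plate 1.2640158800268746 1.2669487190216764 w 0.04991959454330442 0.04963754748718978
backwall [ 0.47014896 -0.20646349  0.01      ] 1.2701525876412585 0.04313981582451646
midback [ 0.45121542 -0.26670717  0.01      ] midfront [ 0.48012715 -0.17497293  0.01      ] 1.265482318159919
yellow [ 0.48654949 -0.34368649  0.01      ]
yellow [ 0.59080974 -0.33109588  0.01      ]
yellow [ 0.60116856 -0.39135441  0.01      ]
yellow [ 0.48861579 -0.38418466  0.01      ]
```

```bash
python3 - <<'E'
from h import *
plan([.4574,-.2475,.192],-.301)
E
```

```text
t 4.55 shift [ 0.244 -0.02   3.268] turn [ 0.055  0.014 -0.342] F [ 0.4 -0.5 -0.5] j [ 0.87  0.15 -0.49  1.81  0.08  1.21  0.02] w 0.998 pos [ 0.446  -0.2438  0.3554]
```

Emit:
{"method": "servo_tool", "body": {"motion": [[[0.24, -0.02, 0.3, 0.05, 0, -0.34], [0, 0, 0.4, 0, 0, 0], [0, 0, 0.4, 0, 0, 0], [0, 0, 0.4, 0, 0, 0], [0, 0, 0.4, 0, 0, 0], [0, 0, 0.3, 0, 0, 0], [0, 0, 0.2, 0, 0, 0], [0, 0, 0, 0, 0, 0]]], "jaw": 0}}

```text
clock: 5.35
position: [0.4557, -0.2495, 0.2331]
ee_rot: [0.99, -0.143, 0.001, 0.002]
ft_force: [-0.3, 0.2, 0.2]
grip_width: 1.003
```

```bash
python3 - <<'E'
from h import *
plan([.4574,-.2475,.192],-.301)
E
```

```text
t 5.35 shift [ 0.019 -0.051  0.821] turn [ 0.035 -0.028  0.16 ] F [-0.3  0.2  0.2] j [ 0.83  0.31 -0.48  1.9   0.18  0.96 -0.01] w 1.003 pos [ 0.4557 -0.2495  0.2331]
```

Emit:
{"method": "servo_tool", "body": {"motion": [[[0.02, -0.05, 0.3, 0.03, -0.03, 0.16], [0, 0, 0.3, 0, 0, 0], [0, 0, 0.2, 0, 0, 0], [0, 0, 0.05, 0, 0, 0], [0, 0, 0, 0, 0, 0]]]}}

```text
clock: 5.85
position: [0.458, -0.2477, 0.1883]
ee_rot: [0.989, -0.15, 0.001, 0.0]
ft_force: [0.0, 0.3, 0.6]
grip_width: 1.001
```

```bash
python3 - <<'E'
from h import *
plan([.4574,-.2475,.192],-.301)
c=shot('wrist','w3.png')
E
```

```text
t 5.85 shift [-0.012  0.    -0.074] turn [ 0.008 -0.017 -0.   ] F [0.  0.3 0.6] j [ 0.81  0.38 -0.46  1.93  0.22  0.88 -0.06] w 1.001 pos [ 0.458  -0.2477  0.1883]
```

View pics/w3.png

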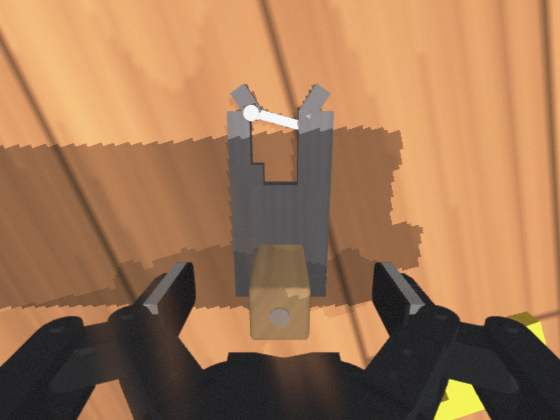

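The block sits centred between the open fingers, with its top at about (280,317) and the plate aligned with the image vertical. Closing now.

Emit:
{"method": "servo_tool", "body": {"motion": [[[0, 0, -0.07, 0, 0, 0], [0, 0, 0, 0, 0, 0], [0, 0, 0, 0, 0, 0], [0, 0, 0, 0, 0, 0], [0, 0, 0, 0, 0, 0], [0, 0, 0, 0, 0, 0], [0, 0, 0, 0, 0, 0], [0, 0, 0, 0, 0, 0], [0, 0, 0, 0, 0, 0], [0, 0, 0, 0, 0, 0]]], "jaw": 255, "force": 60}}

```text
clock: 6.9
position: [0.4584, -0.248, 0.1941]
ee_rot: [0.989, -0.15, 0.002, 0.001]
ft_force: [-0.8, -0.5, 0.9]
grip_width: 0.273
```

Emit:
{"method": "servo_tool", "body": {"motion": [[[0, 0, -0.3, 0, 0, 0], [0, 0, -0.6, 0, 0, 0], [0, 0, -0.6, 0, 0, 0], [0, 0, -0.6, 0, 0, 0], [0, 0, -0.3, 0, 0, 0], [0, 0, 0, 0, 0, 0], [0, 0, 0, 0, 0, 0]]]}}

```text
clock: 7.6
position: [0.4562, -0.2463, 0.3197]
ee_rot: [0.989, -0.149, -0.001, -0.0]
ft_force: [0.6, -0.2, -4.9]
grip_width: 0.272
```

```bash
python3 - <<'E'
from h import *
plan([.575,-.07,.30],1.476-np.pi/2)
c=shot('wrist','w4.png')
E
```

```text
t 7.6 shift [ 1.231 -4.071  0.392] turn [-1.000e-03  2.100e-02 -2.345e+00] F [ 0.6 -0.2 -4.9] j [ 0.86  0.2  -0.5   1.83  0.11  1.14  0.02] w 0.272 pos [ 0.4562 -0.2463  0.3197]
```

View pics/w4.png

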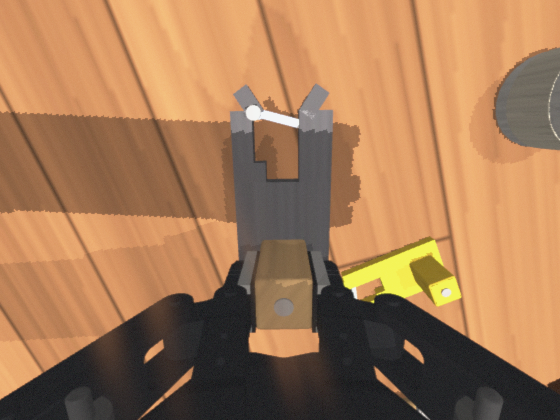

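Emit:
{"method": "servo_tool", "body": {"motion": [[[0.2, -0.7, 0, 0, 0, -0.4], [0.2, -0.7, 0, 0, 0, -0.4], [0.2, -0.7, 0, 0, 0, -0.4], [0.2, -0.7, 0, 0, 0, -0.4], [0.2, -0.7, 0, 0, 0, -0.4], [0.2, -0.7, 0, 0, 0, -0.4], [0, 0, 0, 0, 0, 0], [0, 0, 0, 0, 0, 0]]]}}

```text
clock: 8.45
position: [0.5587, -0.0478, 0.3082]
ee_rot: [0.999, -0.042, -0.009, -0.003]
ft_force: [-0.5, -1.9, -6.0]
grip_width: 0.271
```

```bash
python3 - <<'E'
from h import *
plan([.5808,.0132,.26],1.476-np.pi/2)
E
```

```text
t 8.45 shift [ 0.356 -1.248  0.964] turn [-0.057  0.214  0.114] F [-0.5 -1.9 -6. ] j [ 0.54  0.34 -0.64  1.72  0.21  1.17 -0.24] w 0.271 pos [ 0.5587 -0.0478  0.3082]
```

Emit:
{"method": "servo_tool", "body": {"motion": [[[0.18, -0.6, 0, -0.05, 0.2, 0.1], [0.16, -0.6, 0.3, 0, 0, 0], [0, 0, 0.3, 0, 0, 0], [0, 0, 0.3, 0, 0, 0], [0, 0, 0, 0, 0, 0], [0, 0, 0, 0, 0, 0]]]}}

```text
clock: 9.05
position: [0.5794, 0.0062, 0.2565]
ee_rot: [0.999, -0.051, -0.004, 0.001]
ft_force: [0.5, -0.1, -4.4]
grip_width: 0.271
```

```bash
python3 - <<'E'
from h import *
plan([.5808,.0132,.26],1.476-np.pi/2)
c=shot('wrist','w5.png')
E
```

```text
t 9.05 shift [ 0.013 -0.141 -0.071] turn [ 0.02   0.098 -0.08 ] F [ 0.5 -0.1 -4.4] j [ 0.43  0.44 -0.63  1.72  0.29  1.09 -0.4 ] w 0.271 pos [0.5794 0.0062 0.2565]
```

View pics/w5.png

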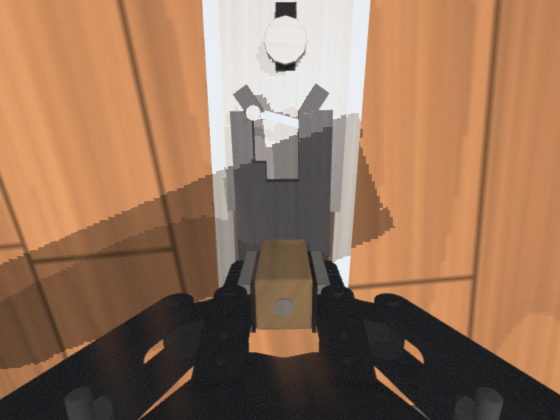

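The stud head is at about (286,40), with slot ends at v≈3 and 71. The hook's mouth slot (u 267–298, back wall v≈180) points straight at it. I'll check the alignment in the tool's heading.

```bash
python3 - <<'E'
from h import *
c=load('w5');im=cv2.imread('pics/w5.png')
cv2.imwrite('pics/w5z.png',cv2.resize(im[0:190,200:370],None,fx=3.1,fy=3.1,interpolation=cv2.INTER_CUBIC))
o=status.get_obs()
H=1.476;X=np.array([np.cos(H),np.sin(H)]);Y=np.array([-X[1],X[0]])
T=np.array([.5794,.0062])
def f(n,u,v,z):
    p=onz(c,u,v,z)[:2]-T;print(n,np.round([p@X*1e3,p@Y*1e3],1))
f('stud',285.5,40,.041);f('stud l',264.5,40,.041);f('stud r',306.5,40,.041);f('slot far',286,3,.02);f('slot near',285,71,.02)
zp=.0725
f('bw l',267,180,zp);f('bw r',298,180,zp);f('plate l',231,111,zp);f('plate r',332,111,zp);f('plate l2',237,250,zp);f('plate r2',330,250,zp)
f('tongue l',219,170,.02);f('tongue r',358,170,.02)
E
```

```text
stud [115.5  -0.8]
stud l [115.7  10.7]
stud r [115.4 -12.3]
slot far [140.1  -1.2]
slot near [103.3  -0.4]
bw l [43.8  9. ]
bw r [43.7 -7. ]
plate l [77.6 25.7]
plate r [ 77.2 -23.1]
plate l2 [ 4.8 26.4]
plate r2 [  4.6 -24.8]
tongue l [41.5 45.2]
tongue r [ 40.9 -50. ]
```

View pics/w5z.png

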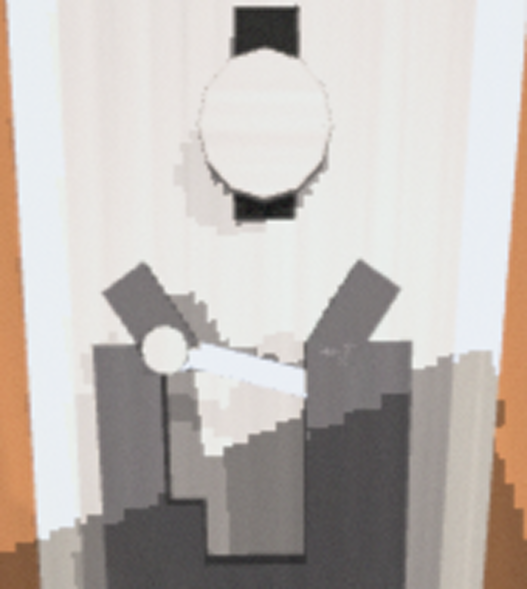

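Emit:
{"method": "servo_tool", "body": {"motion": [[[0.03, 0, 0.3, 0.02, 0.1, -0.08], [0, 0, 0.3, 0, 0, 0], [0, 0, 0.15, 0, 0, 0], [0, 0, 0, 0, 0, 0], [0, 0, 0, 0, 0, 0]]]}}

```text
clock: 9.6
position: [0.5814, 0.003, 0.2195]
ee_rot: [0.999, -0.05, 0.001, 0.001]
ft_force: [-0.1, 0.1, -4.7]
grip_width: 0.274
```

```bash
python3 - <<'E'
from h import *
plan([.5806,.0055,.2155],1.476-np.pi/2)
E
```

```text
t 9.6 shift [-0.02  -0.049  0.08 ] turn [ 0.017 -0.031 -0.057] F [-0.1  0.1 -4.7] j [ 0.41  0.49 -0.61  1.75  0.33  1.01 -0.42] w 0.274 pos [0.5814 0.003  0.2195]
```

Emit:
{"method": "servo_tool", "body": {"motion": [[[0, -0.05, 0.08, 0.02, -0.03, -0.06], [0, 0, 0, 0, 0, 0], [0, 0, 0, 0, 0, 0]]]}}

```text
clock: 9.9
position: [0.5821, 0.0059, 0.2164]
ee_rot: [0.999, -0.047, 0.001, -0.0]
ft_force: [0.9, -0.4, -5.2]
grip_width: 0.268
```

```bash
python3 - <<'E'
from h import *
plan([.5806,.0055,.2155],1.476-np.pi/2)
c=shot('wrist','w6.png')
im=cv2.imread('pics/w6.png');cv2.imwrite('pics/w6z.png',cv2.resize(im[0:190,200:370],None,fx=3.1,fy=3.1,interpolation=cv2.INTER_CUBIC))
E
```

```text
t 9.9 shift [-0.029  0.011  0.019] turn [-0.008 -0.016  0.008] F [ 0.9 -0.4 -5.2] j [ 0.41  0.49 -0.62  1.75  0.33  1.01 -0.42] w 0.268 pos [0.5821 0.0059 0.2164]
```

View pics/w6z.png

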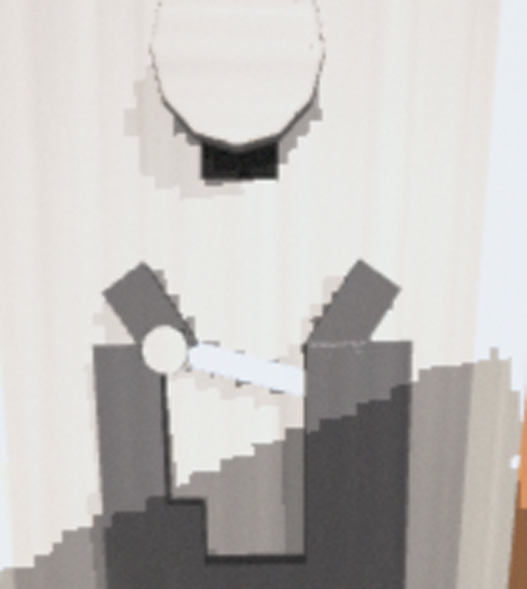

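```bash
cat > m.py <<'E'
from h import *
def M(name,pts,T,H=1.476):
    c=load(name);X=np.array([np.cos(H),np.sin(H)]);Y=np.array([-X[1],X[0]])
    for n,u,v,z in pts:
        p=onz(c,(u+.5)/3.1-.5+200,(v+.5)/3.1-.5,z)[:2]-T;print(n,np.round([p@X*1e3,p@Y*1e3],1))
E
python3 - <<'E'
from m import *
zp=.2164-.194+.01
M('w6',[('hl',152,50,.041),('hr',324,50,.041),('slot l',202,178,.02),('slot r',278,178,.02),('hnear',238,147,.041),('bw l',207,557,zp),('bw r',304,557,zp),('wall r',304,400,zp),('pl',94,346,zp),('pr',411,342,zp),('pl2',106,588,zp),('pr2',405,588,zp)],np.array([.5821,.0059]))
E
```

```text
hl [115.5  13.8]
hr [115.5  -9.6]
slot l [103.9   8.4]
slot r [103.9  -3.9]
hnear [103.7   2.1]
bw l [44.4  7.8]
bw r [44.4 -8.3]
wall r [69.6 -8. ]
pl [77.7 25. ]
pr [ 78.3 -24.5]
pl2 [39.2 24.8]
pr2 [ 39.2 -25.3]
```

```bash
cat >> m.py <<'E'
def st(stud=(.5909,.1211),H=1.476,adv=0.,z=.2155):
    X=np.array([np.cos(H),np.sin(H)]);Y=np.array([-X[1],X[0]])
    p=status.get_obs()['position'];e=np.array(stud)-p[:2]
    print('d %.1f mm  lateral err %.1f mm'%(e@X*1e3,e@Y*1e3))
    q=p[:2]+Y*(e@Y)+X*adv;plan([*q,z],H-np.pi/2)
E
python3 -c "
from m import *
st(adv=.03)"
```

```text
d 115.5 mm  lateral err 2.1 mm
t 9.95 shift [-0.041 -0.6    0.019] turn [-0.008 -0.016  0.01 ] F [-0.2  0.4 -5.4] j [ 0.41  0.49 -0.62  1.75  0.33  1.01 -0.42] w 0.269 pos [0.5821 0.006  0.2164]
```

Emit:
{"method": "servo_tool", "body": {"motion": [[[-0.04, -0.1, 0.01, 0, 0, 0], [0, -0.15, 0, 0, 0, 0], [0, -0.15, 0, 0, 0, 0], [0, -0.1, 0, 0, 0, 0], [0, 0, 0, 0, 0, 0], [0, 0, 0, 0, 0, 0]]]}}

```text
clock: 10.55
position: [0.5825, 0.0345, 0.2165]
ee_rot: [0.999, -0.046, 0.001, -0.001]
ft_force: [0.2, -0.4, -5.4]
grip_width: 0.271
```

```bash
python3 -c "
from m import *
st(adv=.01)
c=shot('wrist','w7.png')
im=cv2.imread('pics/w7.png');cv2.imwrite('pics/w7z.png',cv2.resize(im[0:190,200:370],None,fx=3.1,fy=3.1,interpolation=cv2.INTER_CUBIC))"
```

```text
d 87.0 mm  lateral err -0.2 mm
t 10.55 shift [ 0.004 -0.2    0.02 ] turn [-0.014 -0.025  0.027] F [ 0.2 -0.4 -5.4] j [ 0.37  0.5  -0.62  1.74  0.33  1.01 -0.47] w 0.271 pos [0.5825 0.0345 0.2165]
```

View pics/w7z.png

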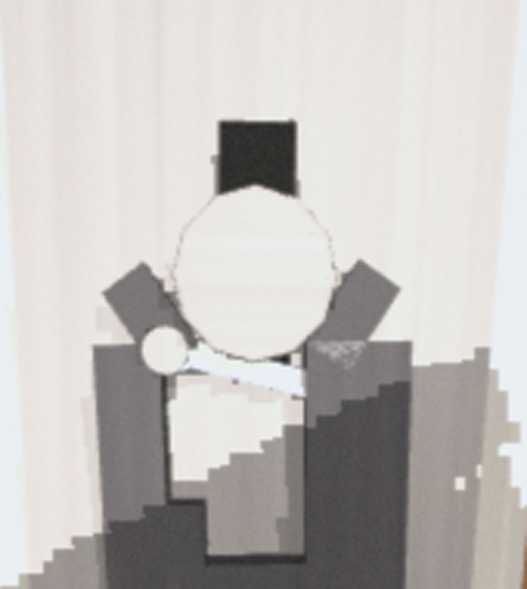

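The stud head (zoomed u≈254) is centred on the mouth slot (zoomed u 207–304), between the flared prongs and just before the latch. Pushing on gently.

Emit:
{"method": "servo_tool", "body": {"motion": [[[0, -0.06, 0.015, 0, 0, 0], [0, -0.06, 0, 0, 0, 0], [0, -0.06, 0, 0, 0, 0], [0, -0.06, 0, 0, 0, 0], [0, -0.06, 0, 0, 0, 0], [0, -0.06, 0, 0, 0, 0]]]}}

```text
clock: 11.2
position: [0.5845, 0.0498, 0.2156]
ee_rot: [0.999, -0.048, 0.001, 0.002]
ft_force: [-0.8, -4.2, -1.6]
grip_width: 0.272
```

```bash
python3 -c "
from m import *
st(adv=.01)
c=shot('wrist','w8.png')
im=cv2.imread('pics/w8.png');cv2.imwrite('pics/w8z.png',cv2.resize(im[0:190,200:370],None,fx=3.1,fy=3.1,interpolation=cv2.INTER_CUBIC))"
```

```text
d 71.6 mm  lateral err 0.4 mm
t 11.2 shift [-0.008 -0.2    0.001] turn [ 0.039 -0.019 -0.024] F [-0.8 -4.2 -1.6] j [ 0.34  0.5  -0.62  1.73  0.34  1.01 -0.51] w 0.272 pos [0.5845 0.0498 0.2156]
```

View pics/w8z.png

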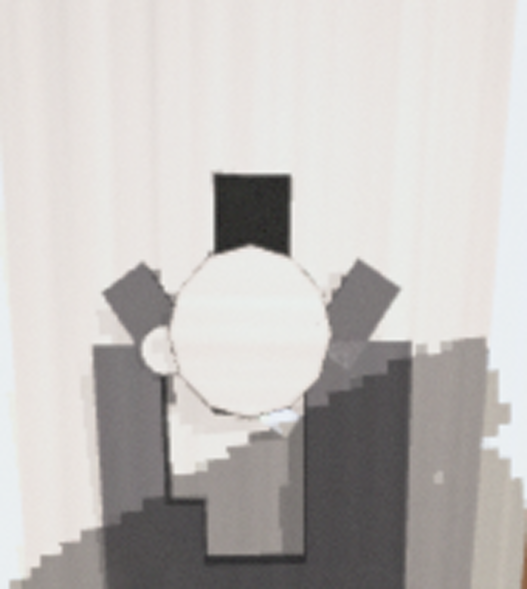

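The latch is starting to swing in at 4 N. Continuing.

Emit:
{"method": "servo_tool", "body": {"motion": [[[0, -0.06, 0, 0, 0, 0], [0, -0.06, 0, 0, 0, 0], [0, -0.06, 0, 0, 0, 0], [0, -0.06, 0, 0, 0, 0]]]}}

```text
clock: 11.65
position: [0.5851, 0.0624, 0.2148]
ee_rot: [0.999, -0.048, -0.0, 0.002]
ft_force: [-2.5, -3.2, -5.1]
grip_width: 0.273
```

```bash
python3 -c "
from m import *
st(adv=.01)
c=shot('wrist','w9.png')
im=cv2.imread('pics/w9.png');cv2.imwrite('pics/w9z.png',cv2.resize(im[0:190,200:370],None,fx=3.1,fy=3.1,interpolation=cv2.INTER_CUBIC))"
```

```text
d 59.0 mm  lateral err -0.2 mm
t 11.65 shift [ 0.003 -0.2   -0.015] turn [ 0.056  0.004 -0.023] F [-2.5 -3.2 -5.1] j [ 0.31  0.51 -0.62  1.73  0.35  1.02 -0.53] w 0.273 pos [0.5851 0.0624 0.2148]
```

View pics/w9z.png

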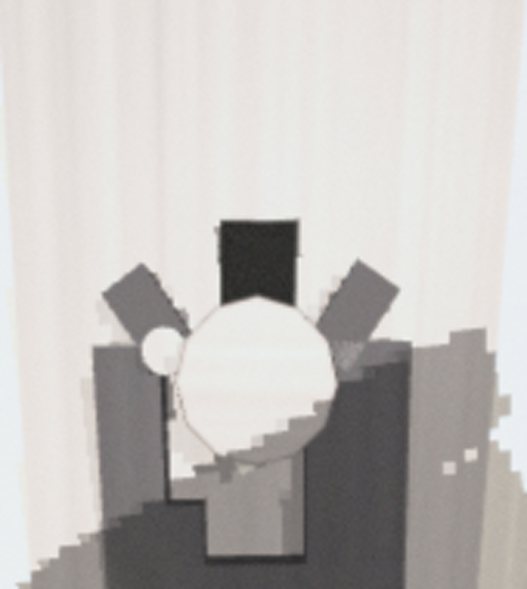

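```bash
python3 - <<'E'
from m import *
zp=.032
for n,T,h in [('w7',(.5825,.0345),272),('w8',(.5845,.0498),331),('w9',(.5851,.0624),380)]:
    print(n);M(n,[('head',255,h,.041),('bw',255,557,zp)],np.array(T))
E
```

```text
w7
head [87.6 -0.2]
bw [44.5 -0.2]
w8
head [78.7 -0.4]
bw [43.8 -0.3]
w9
head [71.5 -0.2]
bw [43.7 -0. ]
```

The stud is really at d≈71.5, so the sled has been sliding back towards the far stops (12 mm so far), as the task said it might. I'll keep pushing gently.

Emit:
{"method": "servo_tool", "body": {"motion": [[[0, -0.06, -0.01, 0, 0, 0], [0, -0.06, 0, 0, 0, 0], [0, -0.06, 0, 0, 0, 0], [0, -0.06, 0, 0, 0, 0]]]}}

```text
clock: 12.1
position: [0.5856, 0.0764, 0.2146]
ee_rot: [0.999, -0.048, -0.001, 0.002]
ft_force: [-1.3, -2.4, -5.3]
grip_width: 0.275
```

```bash
python3 -c "
from m import *
st(adv=.01)
c=shot('wrist','w10.png')
im=cv2.imread('pics/w10.png');cv2.imwrite('pics/w10z.png',cv2.resize(im[0:190,200:370],None,fx=3.1,fy=3.1,interpolation=cv2.INTER_CUBIC))"
```

```text
d 45.0 mm  lateral err -1.1 mm
t 12.1 shift [ 0.021 -0.2   -0.019] turn [ 0.045  0.031 -0.007] F [-1.3 -2.4 -5.3] j [ 0.29  0.52 -0.63  1.72  0.35  1.02 -0.55] w 0.275 pos [0.5856 0.0764 0.2146]
```

View pics/w10z.png

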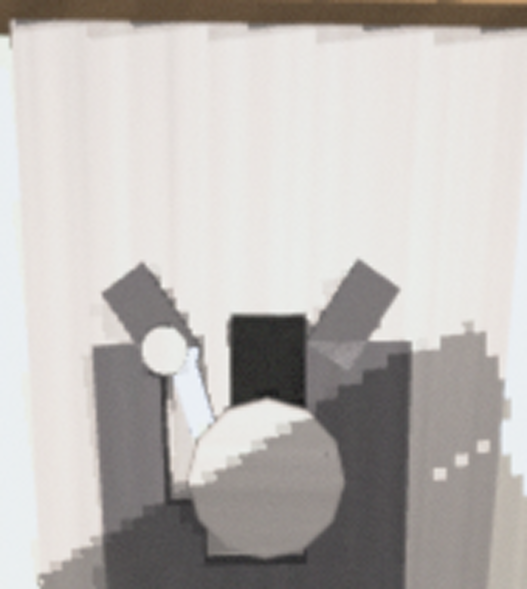

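```bash
python3 - <<'E'
from m import *
M('w10',[('head',266,478,.041),('bw l',207,557,.0315),('bw r',304,557,.0315)],np.array((.5856,.0764)))
E
```

```text
head [57.6 -1.2]
bw l [43.8  8.5]
bw r [43.8 -7.5]
```

Emit:
{"method": "servo_tool", "body": {"motion": [[[0.03, -0.05, -0.01, 0, 0, 0], [0, -0.05, 0, 0, 0, 0], [0, -0.05, 0, 0, 0, 0]]]}}

```text
clock: 12.45
position: [0.588, 0.0853, 0.2154]
ee_rot: [0.999, -0.047, -0.001, 0.002]
ft_force: [-5.3, -13.0, 0.9]
grip_width: 0.27
```

```bash
python3 -c "
from m import *
st(adv=.01)
c=shot('wrist','w11.png')
im=cv2.imread('pics/w11.png');cv2.imwrite('pics/w11z.png',cv2.resize(im[0:190,200:370],None,fx=3.1,fy=3.1,interpolation=cv2.INTER_CUBIC))"
```

```text
d 35.9 mm  lateral err 0.5 mm
t 12.45 shift [-0.01  -0.2   -0.004] turn [0.039 0.026 0.008] F [ -5.3 -13.    0.9] j [ 0.28  0.52 -0.63  1.71  0.35  1.03 -0.57] w 0.27 pos [0.588  0.0853 0.2154]
```

View pics/w11z.png

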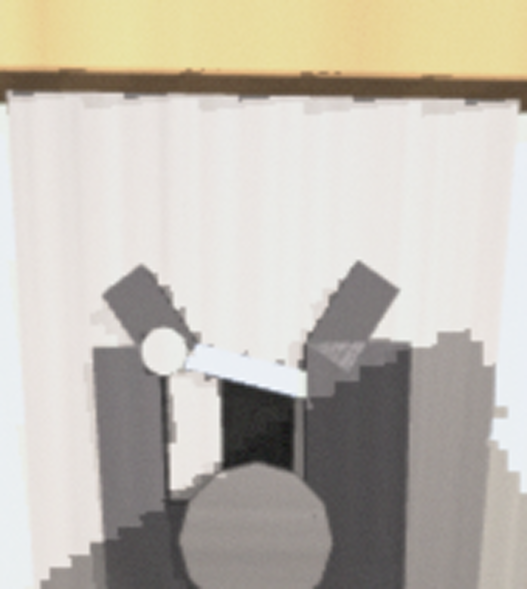

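The latch is shut across the slot behind the stud, and the stud is home. The push reads 13 N. I'll ease off and hold.

Emit:
{"method": "servo_tool", "body": {"motion": [[[0, 0.02, 0, 0, 0, 0], [0, 0, 0, 0, 0, 0], [0, 0, 0, 0, 0, 0], [0, 0, 0, 0, 0, 0]]]}}

```text
clock: 12.9
position: [0.5886, 0.0847, 0.2159]
ee_rot: [0.999, -0.047, -0.0, 0.001]
ft_force: [-1.4, -1.3, -5.1]
grip_width: 0.274
```

```bash
python3 -c "
from m import *
st(adv=-.106)
c=shot('wrist','w12.png')
im=cv2.imread('pics/w12.png');cv2.imwrite('pics/w12z.png',cv2.resize(im[0:190,200:370],None,fx=3.1,fy=3.1,interpolation=cv2.INTER_CUBIC))
print(status.get_obs()['ft_force'])
M('w12',[('head',256,540,.041)],status.get_obs()['position'][:2])"
```

```text
d 36.5 mm  lateral err 1.1 mm
t 12.9 shift [-0.023  2.12   0.013] turn [0.031 0.005 0.002] F [-1.4 -1.3 -5.1] j [ 0.28  0.52 -0.63  1.71  0.35  1.03 -0.57] w 0.274 pos [0.5886 0.0847 0.2159]
[-0.61614994 -1.37593215 -5.37192629]
head [48.2 -0.1]
```

View pics/w12z.png

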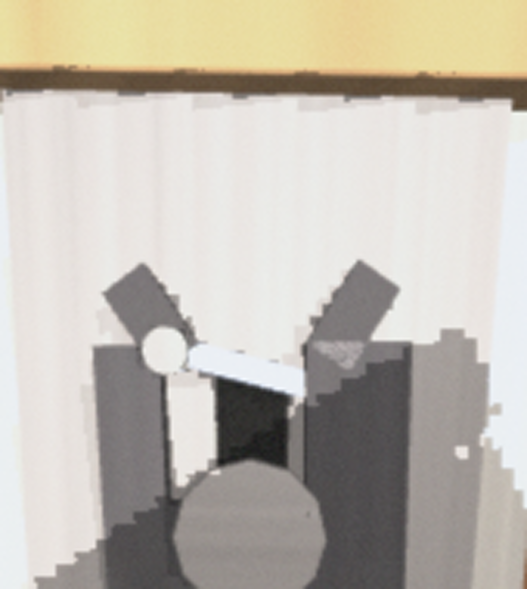

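Emit:
{"method": "servo_tool", "body": {"motion": [[[-0.02, 0.06, 0, 0, 0, 0], [0, 0.06, 0, 0, 0, 0], [0, 0.06, 0, 0, 0, 0], [0, 0.06, 0, 0, 0, 0], [0, 0.06, 0, 0, 0, 0], [0, 0.06, 0, 0, 0, 0], [0, 0.06, 0, 0, 0, 0], [0, 0.06, 0, 0, 0, 0]]]}}

```text
clock: 13.75
position: [0.5852, 0.0616, 0.2161]
ee_rot: [0.999, -0.046, 0.001, -0.001]
ft_force: [2.4, 4.7, -7.1]
grip_width: 0.276
```

```bash
python3 -c "
from m import *
st(adv=-.08)
c=shot('wrist','w13.png')
im=cv2.imread('pics/w13.png');cv2.imwrite('pics/w13z.png',cv2.resize(im[0:190,200:370],None,fx=3.1,fy=3.1,interpolation=cv2.INTER_CUBIC))"
```

```text
d 59.8 mm  lateral err -0.1 mm
t 13.75 shift [-0.002  1.6    0.009] turn [-0.023 -0.012  0.027] F [ 2.4  4.7 -7.1] j [ 0.32  0.51 -0.63  1.73  0.34  1.02 -0.52] w 0.276 pos [0.5852 0.0616 0.2161]
```

View pics/w13z.png

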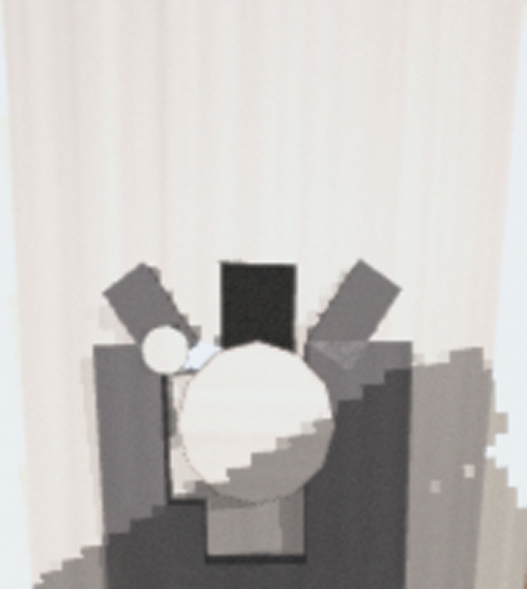

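The stud now bears on the shut latch and the sled follows at 5 N. Drawing back.

Emit:
{"method": "servo_tool", "body": {"motion": [[[0, 0.09, 0, 0, 0, 0], [0, 0.09, 0, 0, 0, 0], [0, 0.09, 0, 0, 0, 0], [0, 0.09, 0, 0, 0, 0], [0, 0.09, 0, 0, 0, 0], [0, 0.09, 0, 0, 0, 0], [0, 0.09, 0, 0, 0, 0], [0, 0.09, 0, 0, 0, 0], [0, 0.09, 0, 0, 0, 0], [0, 0.09, 0, 0, 0, 0]]]}}

```text
clock: 14.8
position: [0.5804, 0.0149, 0.2159]
ee_rot: [0.999, -0.045, 0.0, -0.002]
ft_force: [0.9, 4.6, -7.5]
grip_width: 0.271
```

```bash
python3 -c "
from m import *
st(adv=-.04)"
```

```text
d 106.7 mm  lateral err -0.4 mm
t 14.8 shift [0.005 0.8   0.004] turn [-0.046 -0.005  0.049] F [ 0.9  4.6 -7.5] j [ 0.4   0.49 -0.62  1.75  0.33  1.01 -0.43] w 0.271 pos [0.5804 0.0149 0.2159]
```

Emit:
{"method": "servo_tool", "body": {"motion": [[[0.005, 0.08, 0, -0.04, 0, 0.04], [0, 0.08, 0, 0, 0, 0], [0, 0.08, 0, 0, 0, 0], [0, 0.08, 0, 0, 0, 0], [0, 0.06, 0, 0, 0, 0]]]}}

```text
clock: 15.3
position: [0.5784, -0.0058, 0.2159]
ee_rot: [0.999, -0.047, -0.0, -0.0]
ft_force: [-0.8, 3.7, -5.5]
grip_width: 0.266
```

```bash
python3 -c "
from m import *
st(adv=-.02)
c=shot('scene','s14.png');im=cv2.imread('pics/s14.png');cv2.imwrite('pics/s14z.png',cv2.resize(im[150:250,260:440],None,fx=4.4,fy=4.4,interpolation=cv2.INTER_CUBIC))"
```

```text
d 127.5 mm  lateral err -0.4 mm
t 15.3 shift [0.008 0.4   0.008] turn [-0.     0.006  0.007] F [-0.8  3.7 -5.5] j [ 0.43  0.49 -0.61  1.75  0.32  1.   -0.4 ] w 0.266 pos [ 0.5784 -0.0058  0.2159]
```

View pics/s14z.png

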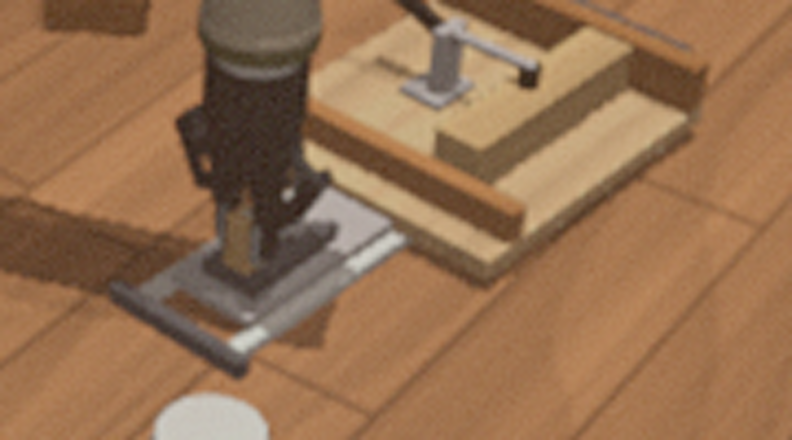

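The tongue's end is now close to the near cross bar. Continuing in small steps until the force rises.

Emit:
{"method": "servo_tool", "body": {"motion": [[[0, 0.06, 0, 0, 0, 0], [0, 0.06, 0, 0, 0, 0], [0, 0.06, 0, 0, 0, 0], [0, 0.05, 0, 0, 0, 0]]]}}

```text
clock: 15.75
position: [0.5772, -0.018, 0.2158]
ee_rot: [0.999, -0.047, -0.0, -0.0]
ft_force: [-1.0, 4.2, -5.2]
grip_width: 0.271
```

Emit:
{"method": "servo_tool", "body": {"motion": [[[0, 0.05, 0, 0, 0, 0], [0, 0.05, 0, 0, 0, 0]]]}}

```text
clock: 15.95
position: [0.5767, -0.023, 0.2158]
ee_rot: [0.999, -0.047, -0.0, -0.001]
ft_force: [0.7, 13.1, -9.4]
grip_width: 0.273
```

Emit:
{"method": "servo_tool", "body": {"motion": [[[0, 0.03, 0, 0, 0, 0]]]}}

```text
clock: 16.05
position: [0.5766, -0.0233, 0.2157]
ee_rot: [0.999, -0.046, -0.0, -0.002]
ft_force: [2.8, 11.5, -9.7]
grip_width: 0.271
```

Emit:
{"method": "servo_tool", "body": {"motion": [[[0, -0.02, 0, 0, 0, 0], [0, -0.02, 0, 0, 0, 0], [0, 0, 0, 0, 0, 0]]]}}

```text
clock: 16.35
position: [0.5769, -0.0228, 0.2158]
ee_rot: [0.999, -0.047, 0.0, -0.001]
ft_force: [-0.1, 4.6, -6.1]
grip_width: 0.274
```

```bash
python3 -c "
from m import *
st(adv=-.0,z=.214)
c=shot('wrist','w15.png')
im=cv2.imread('pics/w15.png');cv2.imwrite('pics/w15z.png',cv2.resize(im[0:190,200:370],None,fx=3.1,fy=3.1,interpolation=cv2.INTER_CUBIC))"
```

```text
d 144.5 mm  lateral err -0.3 mm
t 16.35 shift [0.006 0.    0.036] turn [-0.018 -0.002  0.009] F [-0.1  4.6 -6.1] j [ 0.46  0.48 -0.61  1.76  0.32  1.   -0.37] w 0.274 pos [ 0.5769 -0.0228  0.2158]
```

View pics/w15z.png

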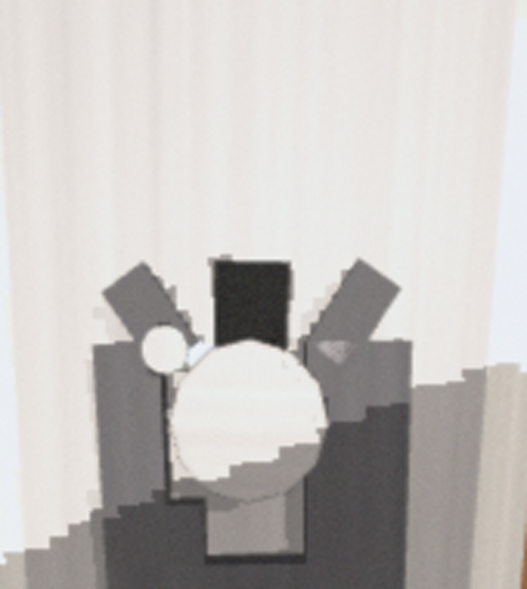

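The sled is at the stop: force rose to 13 N with no further travel. The latch is still shut and the stud bears on it. I'll take a few mm of play back for margin, lower the hook onto the tongue and release.

Emit:
{"method": "servo_tool", "body": {"motion": [[[0, -0.06, 0.01, 0, 0, 0], [0, -0.06, 0.02, 0, 0, 0], [0, 0, 0.02, 0, 0, 0], [0, 0, 0, 0, 0, 0]]]}}

```text
clock: 16.8
position: [0.5778, -0.0173, 0.2143]
ee_rot: [0.999, -0.048, 0.0, 0.0]
ft_force: [-0.8, 0.3, -5.6]
grip_width: 0.27
```

```bash
python3 -c "
from m import *
st(adv=-.0,z=.214)"
```

```text
d 139.0 mm  lateral err 0.1 mm
t 16.8 shift [-0.001 -0.     0.006] turn [ 0.005 -0.009 -0.005] F [-0.8  0.3 -5.6] j [ 0.45  0.49 -0.61  1.76  0.32  1.   -0.38] w 0.27 pos [ 0.5778 -0.0173  0.2143]
```

Emit:
{"method": "servo_tool", "body": {"motion": [[[0, 0, 0.02, 0, 0, 0], [0, 0, 0.02, 0, 0, 0], [0, 0, 0, 0, 0, 0]]]}}

```text
clock: 17.1
position: [0.578, -0.0172, 0.2143]
ee_rot: [0.999, -0.048, 0.001, 0.001]
ft_force: [-0.5, 0.9, -3.9]
grip_width: 0.272
```

Emit:
{"method": "servo_tool", "body": {"motion": [[[0, 0, 0, 0, 0, 0], [0, 0, 0, 0, 0, 0], [0, 0, 0, 0, 0, 0], [0, 0, 0, 0, 0, 0], [0, 0, 0, 0, 0, 0], [0, 0, 0, 0, 0, 0]]], "jaw": 60}}

```text
clock: 17.7
position: [0.5792, -0.0175, 0.2153]
ee_rot: [0.999, -0.048, 0.003, 0.001]
ft_force: [0.5, -0.8, 0.4]
grip_width: 0.762
```

```bash
python3 -c "
from m import *
st(adv=-.0,z=.214)
c=shot('wrist','w16.png')"
```

```text
d 139.1 mm  lateral err 1.5 mm
t 17.7 shift [-0.03  -0.     0.027] turn [ 0.017 -0.061 -0.015] F [ 0.5 -0.8  0.4] j [ 0.45  0.49 -0.61  1.75  0.33  1.   -0.38] w 0.762 pos [ 0.5792 -0.0175  0.2153]
```

View pics/w16.png

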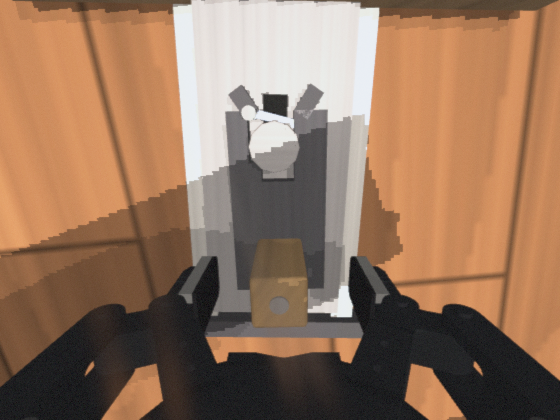

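The fingers are clear of the block on both sides (block at u 251–307), the latch is shut and the stud is inside the mouth. Lifting away.

Emit:
{"method": "servo_tool", "body": {"motion": [[[0, 0, -0.3, 0, 0, 0], [0, 0, -0.5, 0, 0, 0], [0, 0, -0.6, 0, 0, 0], [0, 0, -0.6, 0, 0, 0], [0, 0, -0.6, 0, 0, 0], [0, 0, -0.6, 0, 0, 0], [0, 0, -0.3, 0, 0, 0], [0, 0, 0, 0, 0, 0], [0, 0, 0, 0, 0, 0]]]}}

```text
clock: 18.65
position: [0.5771, -0.0157, 0.4052]
ee_rot: [0.999, -0.047, 0.004, 0.001]
ft_force: [0.9, -0.8, -0.9]
grip_width: 0.765
```

```bash
python3 -c "
from m import *
print(status.get_obs()['position'],status.get_obs()['ft_force'])
c=shot('wrist','w17.png');im=cv2.imread('pics/w17.png');cv2.imwrite('pics/w17z.png',cv2.resize(im[40:310,180:380],None,fx=2.2,fy=2.2,interpolation=cv2.INTER_CUBIC))
c=shot('scene','s17.png')
c=shot('side','d17.png');im=cv2.imread('pics/d17.png');cv2.imwrite('pics/d17z.png',cv2.resize(im[190:320,170:330],None,fx=4,fy=4,interpolation=cv2.INTER_CUBIC))
"
```

```text
[ 0.57705042 -0.015667    0.40520376] [ 0.87499365 -0.79609735 -0.86252543]
```

View pics/w17z.png

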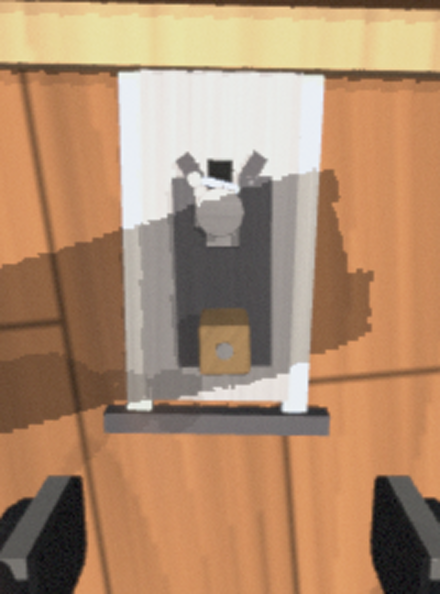

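View pics/d17z.png

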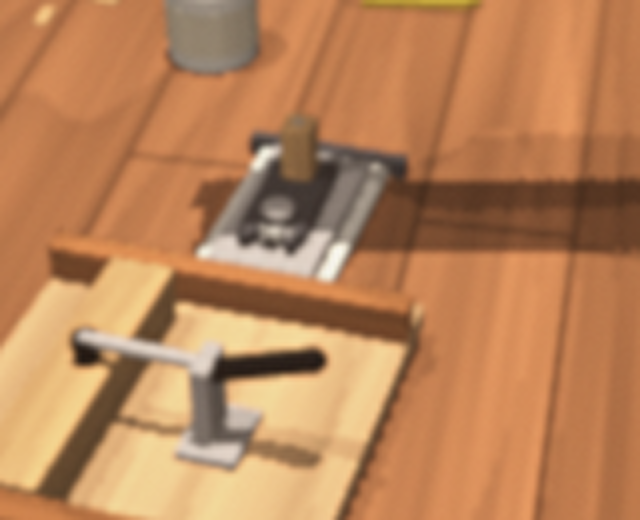

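View pics/s17.png

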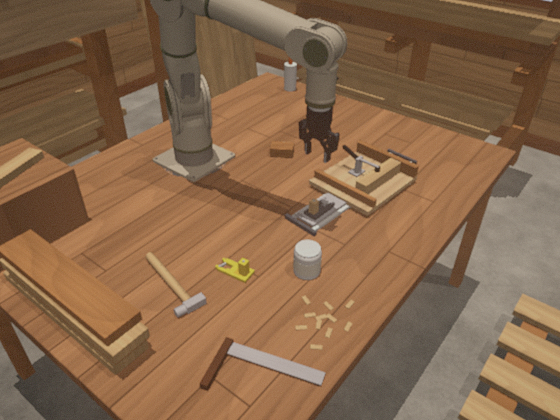

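```bash
python3 - <<'E'
from h import *
c=load('w17');g=lambda u,v,z:onz(c,(u+.5)/2.2-.5+180,(v+.5)/2.2-.5+40,z)
s=g(219,213,.041);H=1.476;X=np.array([np.cos(H),np.sin(H)]);Y=np.array([-X[1],X[0]])
print('stud now',s)
T=np.array([.5886,.0847])
for d in (.0482,.050): print('travel from far stop',(T+X*d-s[:2])@X)
e=g(219,403,.02);b=g(219,408,.016);print('tongue end',e,'bar',b,(e-b)[:2]@X,'stud-end',(s-e)[:2]@X)
k=(g(200,325,.056)+g(249,325,.056)+g(200,373,.056)+g(249,373,.056))/4
print('block->stud',(s-k)[:2]@X,(s-k)[:2]@Y)
sl=g(219,160,.02);print('slot far from end',(sl-e)[:2]@X)
E
```

```text
stud now [0.58221645 0.04302565 0.041     ]
travel from far stop 0.09029146807677281
travel from far stop 0.0920914680767728
tongue end [ 0.57199803 -0.06123559  0.02      ] bar [ 0.57156511 -0.06554308  0.016     ] 0.004329125465661538 stud-end 0.10476034771120928
block->stud 0.06487962255228304 0.0026344285090401823
slot far from end 0.13015733427438694
```

```bash
python3 -c "
from h import *
print(order.hand_in())"
```

```text
the job is handed in; nothing more can be done
None
```

I gripped the dark-steel hook by its block and slid it along the tongue onto the stud. The latch swung in and then snapped shut behind it. I then drew the sled back to its near stops with the hook, laid the hook down, let go and backed off. The job was handed in at about 18.8 s; no verdict was reported.

**Last checks**
- **Sled:** the stud has travelled about 90–92 mm from where the push onto it ended. I took that as the far stops, because the push rose there to 13 N. At the near end the pull also rose to about 13 N and the sled stopped moving.
- **Hook and latch:** the latch is shut with the stud inside the mouth. The hook looks flat on the tongue, and its seat is about 20 mm behind the slot's middle (limit 30 mm).
- **Forces:** the highest push or pull I read was about 14 N at the wrist, but I only saw readings at the end of each move call.
- **Bystanders:** the hammer, tin and offcut look unmoved in the final scene picture. I did not measure them.

**Disagreements**
- **Sled slid while pushing on:** it moved about 12–14 mm towards its far stops before the latch gave, as the task said it might.
- **Final hook position:** the last picture puts the stud about 65 mm ahead of the block and 2.6 mm to one side. The arm readings suggested about 61 mm and roughly in line. Both are within the limits.

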